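# Count three bushes out of the rotary dispenser

## Task

The three pulleys on the bench need a bronze bush each. Set the empty tray flat on the bench under the outlet of the bush dispenser, then turn the dispenser's paddle knob clockwise (seen from above) three clicks, one click at a time, so that exactly three bushes drop into the tray. Leave the tray standing there and the knob resting in its click, and do not disturb the pulleys and the oil can.

Things in the scene. Friction and masses are not known exactly. Their poses are not given: they have to be found in the camera images.
- dispenser: Rotary bush dispenser screwed to the bench, 196 x 150 mm, 271 mm high. Origin on the bench under the knob's upright axis; x to its back, -x to its open front, y to its left, z up. At the back a grey column (x = 90 to 106, 70 mm wide, 186 mm high) on a foot plate (x from 36 mm on). It turns bushes out of a tube through a hole in a plate, by a knob on top.
- plate (a point): Middle of the upper face of the dispenser's steel plate, at dispenser x = 10 mm, 100 mm above the bench (170 x 150 x 8 mm). On it turns an aluminium rotor 140 mm across, 19 mm high, with six 36 mm pockets. The space below the plate (92 mm high) is open to the front and both sides, back to dispenser x = 36 mm, where the 9 mm thick foot plate begins.
- outlet (a point): Centre of the 43 mm outlet hole at the plate's underside, 92 mm above the bench, at dispenser x = -40, y = -23 mm; frame parallel to the dispenser's. Bushes fall straight down out of it.
- tube (a point): Centre of the open top of the clear magazine tube, 208 mm above the bench, at dispenser x = 0, y = -46 mm; the tube is 41 mm across and reaches down to the rotor. The outlet lies one click clockwise of it. Nothing of the dispenser but the knob and its shaft stands higher.
- paddle (a point): Middle of the black paddle knob, on the axis, 252 mm above the bench; the frame turns with it: x along the paddle, y across, z up. An upright plate 88 mm long, 14 mm thick and 38 mm high.
- paddle_end (a point): Middle of one end of the paddle, 44 mm along its x; it turns with the knob. A click is 60 degrees. One click clockwise from above takes the bush under the tube to the outlet, where it drops, and the next sinks into place. Starting a click takes about 0.3 N m; this fades to nothing half way (30 degrees), then the detent draws the knob on into the next click. It turns endlessly, either way.
- detent (a joint): How far the detent's sprung roller is pushed back by the knob's star wheel, in m: about -0.001 when the knob rests in a click, about 0.003 half way between two clicks.
- tray: Open sheet-steel tray, 100 mm (x) x 92 mm (y) x 56 mm high, wall and floor 3 mm (beads 3 mm high pressed into the floor), 0.22 kg, with a wooden grip that stands out from its front (-x). Origin at the centre of the pan's underside, z up.
- tray_grip (a point): Where to hold the tray's wooden grip: 112 mm before the pan's centre (tray -x) and 36 mm above the tray's underside; frame parallel to the tray's. The grip is a bar 92 mm long (x, from 68 to 160 mm before the pan's centre), 16 mm wide (y) and 22 mm high (25 to 47 mm above the bench), free on both sides and below.
- pulley_a: Bystander: turned wooden pulley wheel, 63 mm across, 22 mm high, lying flat; origin at the centre of its underside.
- pulley_b: Bystander: another such pulley wheel, with a third lying on it.
- pulley_c: Bystander: the third such pulley wheel, lying flat on pulley_b.
- oil_can_1: Bystander: small brass-coloured oil can with a thin spout, 74 mm across, 186 mm high; origin at the centre of its underside.
- bush_1: Bronze bush, 31 mm across, 20 mm high, 30 g, with a bore; origin at the centre of its lower face. Number 1 from the bottom of the magazine (it lies in the rotor's pocket under the tube).
- bush_2: Bronze bush, 31 mm across, 20 mm high, 30 g, with a bore; origin at the centre of its lower face. Number 2 from the bottom of the magazine.
- bush_3: Bronze bush, 31 mm across, 20 mm high, 30 g, with a bore; origin at the centre of its lower face. Number 3 from the bottom of the magazine.
- bush_4: Bronze bush, 31 mm across, 20 mm high, 30 g, with a bore; origin at the centre of its lower face. Number 4 from the bottom of the magazine.
- bush_5: Bronze bush, 31 mm across, 20 mm high, 30 g, with a bore; origin at the centre of its lower face. Number 5 from the bottom of the magazine.

How it is judged:
On the way, in this order (a step that is already met when the one before it is completed fails the run):
1. the empty tray stands flat on the bench under the outlet (horizontal distance between tray and outlet below 0.025 m and height (world z) of tray below 0.006 m and angle between tray's own z axis and vertical below 0.06 rad and not (x of bush_1 in the frame of tray between -0.05 and 0.05 m and y of bush_1 in the frame of tray between -0.046 and 0.046 m and z of bush_1 in the frame of tray between -0.005 and 0.056 m) and not (x of bush_2 in the frame of tray between -0.05 and 0.05 m and y of bush_2 in the frame of tray between -0.046 and 0.046 m and z of bush_2 in the frame of tray between -0.005 and 0.056 m) and not (x of bush_3 in the frame of tray between -0.05 and 0.05 m and y of bush_3 in the frame of tray between -0.046 and 0.046 m and z of bush_3 in the frame of tray between -0.005 and 0.056 m)), for 0.2 s.
2. the first bush lies in the tray, the second is still in the dispenser (x of bush_1 in the frame of tray between -0.05 and 0.05 m and y of bush_1 in the frame of tray between -0.046 and 0.046 m and z of bush_1 in the frame of tray between -0.005 and 0.056 m and z of bush_2 in the frame of dispenser above 0.09 m and horizontal distance between bush_2 and dispenser below 0.075 m), for 0.1 s.
3. the second bush lies in the tray, the third is still in the dispenser (x of bush_2 in the frame of tray between -0.05 and 0.05 m and y of bush_2 in the frame of tray between -0.046 and 0.046 m and z of bush_2 in the frame of tray between -0.005 and 0.056 m and z of bush_3 in the frame of dispenser above 0.09 m and horizontal distance between bush_3 and dispenser below 0.075 m), for 0.1 s.
At the end, for the whole second after the job is handed in: The tray stands flat on the bench with its centre within 25 mm of the point below the outlet; three bushes are at rest inside it and the other two are still in the dispenser; the knob rests in a click (detent below 1 mm); pulleys and oil can stand as they stood (horizontal distance between tray and outlet below 0.025 m and height (world z) of tray below 0.006 m and angle between tray's own z axis and vertical below 0.06 rad and x of bush_1 in the frame of tray between -0.05 and 0.05 m and y of bush_1 in the frame of tray between -0.046 and 0.046 m and z of bush_1 in the frame of tray between -0.005 and 0.056 m and x of bush_2 in the frame of tray between -0.05 and 0.05 m and y of bush_2 in the frame of tray between -0.046 and 0.046 m and z of bush_2 in the frame of tray between -0.005 and 0.056 m and x of bush_3 in the frame of tray between -0.05 and 0.05 m and y of bush_3 in the frame of tray between -0.046 and 0.046 m and z of bush_3 in the frame of tray between -0.005 and 0.056 m and z of each of bush_4, bush_5 in the frame of dispenser above 0.09 m and horizontal distance between each of bush_4, bush_5 and dispenser below 0.075 m and value of joint detent below 0.001 m and linear speed of each of tray, bush_1, bush_2, bush_3 below 0.04 m/s and angle between each of pulley_a, pulley_b, pulley_c, oil_can_1's own z axis and vertical below 0.2 rad); the robot touches nothing.
It fails at once if the knob is turned a click the wrong way (anticlockwise), carrying a bush away from the outlet ((x of bush_1 in the frame of dispenser above 0.025 m and (z of bush_1 in the frame of dispenser above 0.09 m and horizontal distance between bush_1 and dispenser below 0.075 m)) or (x of bush_2 in the frame of dispenser above 0.025 m and (z of bush_2 in the frame of dispenser above 0.09 m and horizontal distance between bush_2 and dispenser below 0.075 m)) or (x of bush_3 in the frame of dispenser above 0.025 m and (z of bush_3 in the frame of dispenser above 0.09 m and horizontal distance between bush_3 and dispenser below 0.075 m)) or (x of bush_4 in the frame of dispenser above 0.025 m and (z of bush_4 in the frame of dispenser above 0.09 m and horizontal distance between bush_4 and dispenser below 0.075 m)) or (x of bush_5 in the frame of dispenser above 0.025 m and (z of bush_5 in the frame of dispenser above 0.09 m and horizontal distance between bush_5 and dispenser below 0.075 m))).
It fails at once if a fourth bush leaves the dispenser (not (z of bush_4 in the frame of dispenser above 0.09 m and horizontal distance between bush_4 and dispenser below 0.075 m)).
It fails at once if a pulley or the oil can is shoved more than 25 mm or tipped (distance of any of pulley_a, pulley_b, pulley_c, oil_can_1 from where it was at the start of the episode above 0.025 m or angle between any of pulley_a, pulley_b, pulley_c, oil_can_1's own z axis and vertical above 0.35 rad).
It also fails if it takes over 67 s, if anything falls off the work surface, if the arm or the gripper's body presses on something with over 40 N, if the wrist force passes 120 N, or if a joint passes its speed limit or range.

## Robot

A 7-joint arm with a two-finger parallel gripper is mounted at the origin on a cart in front of the work surface, level with it; the furniture and walls round the work are solid. World frame = base frame: x ahead of the robot, y to its left, z up, the work surface at z = 0. Lengths are in m, angles in rad, forces in N, time in s.
With the tool pointing down it reaches from about 0.425 to 1.025 m from the base axis. Payload 9.4 kg.
Tool frame: the origin (TCP) lies between the finger pads; the fingertips stand 11 mm ahead of it and the grasp point (between the pads) lies 8 mm behind it (r.finger_overhang is the distance from the TCP to the fingertips, in m); z points along the fingers, x is the direction in which the jaws open and shut, and the axes are right-handed (so a half turn about z gives the same grasp; the last joint's range is limited). The gripper opens to 93 mm and grips with 3 to 60 N. Pads are 15 mm wide; open, the fingers measure 128 mm over their backs; the gripper's body (75 mm by 188 mm) begins 65 mm behind the grasp point.
Start: joints at [1.078, 0.599, -0.003, 1.599, 0.002, 0.943, -0.08], TCP at [0.293, -0.663, 0.195] pointing down, gripper open.
Joint ranges: [-2.57, 2.57], [-0.35, 1.97], [-1.29, 1.29], [0.11, 2.56], [-1.05, 4.19], [0.11, 1.86], [-2.63, 2.63]. Speed limits (rad/s): [2.22, 2.22, 3.01, 3.01, 3.14, 3.14, 3.14].

## Interface

Orientations are given as a 3x3 rotation matrix whose columns are the frame's x, y, z axes.
In Python, from plant import r gives the robot as it stands.
- The arm moves only by the shell command python3 -m handwheel 'ROWS' [FORCE]. ROWS is JSON, a list of rows, each a list of 7 numbers: the closure, from 0 (fully open) to 1 (shut), then the shift along the tool's x, y, z in mm, then the turn, a rotation vector about the tool's x, y, z in rad. In form: [[fingers, tx, ty, tz, rx, ry, rz], ...]. A call has 1 to 10 rows; each row is the pose to reach, as a shift and turn from the pose commanded when the call began, along the tool's axes at that moment; what a row does not reach only later rows make up. A row lasts 1/10 s, in which the tool goes at most 50 mm and 8.59 degrees, less where a joint would pass 70% of its speed; a pose out of reach is approached as far as the arm can. A call with a gripper value outside its range is refused whole. The fingers move at their own pace and stop on an object; FORCE is the grip in N (left out, the last holds). Time passes only in rows, so rows that repeat a pose let the fingers close. It gives the time, the measured TCP pose, the force and the opening at its end, in the units of the state.
- r.state(): the state, without advancing time (a new reading comes with each control period).
- r.get_image(name): name is "scene" or "top" or "wrist"; returns the picture (480x640x3 uint8, red, green, blue); there is no depth.
- r.camera_info(name): a dict with "fx", "fy", "cx", "cy" (pixels), "dist" ([k1, k2, p1, p2, k3] as OpenCV has them; the pictures are not rectified), "cam_to_world" (4x4, takes a point from camera to world coordinates). Camera axes: x right, y up, looking along -z (the intrinsics and any distortion apply to the point x, -y, -z); pixel columns grow to the right and rows downward; lengths in m; the calibration is good to about 2 mm. A picture is of the moment at which its call begins: read the wrist's pose just before it. camera_info takes no time and is no camera call; for the wrist camera it gives the pose at the moment of the call.
- r.sign_off(): hands the job in, once; it reports no verdict.
The state is a dict: "time": time; "joints": joint angles; "qd": joint speeds; "tau": joint torques, N m; "ee_pos": TCP position; "eef_rot": TCP orientation; "contact_force": force on the tool from outside, world axes, zero at the start; "torque": the same for the moment, N m; "grip_width": finger opening in m.
Only numpy, scipy, OpenCV 4.12 (cv2) and the standard library are available. Lean on these libraries where they do the work, as an engineer would, in place of code of your own. Each camera call takes 0.05 s, during which the arm holds its last target. There are 200 camera calls.

## Working session

There is one attempt and no reset: what is moved stays moved. The work goes in short steps, Python scripts to look and compute and a shell command to move; the robot and the scene stay as the last step left them, time stands still between calls to the robot, and variables do not carry over. Pictures are saved under pics/ and viewed, about 8 in all and at most 12, crops included, and the job is handed in when it is done.

```bash
mkdir -p pics; ls
python3 - <<'E'
from plant import r
import cv2,numpy as np
a=r.get_image("scene");b=r.get_image("top")
cv2.imwrite("pics/scene.png",a[:,:,::-1]);cv2.imwrite("pics/top.png",b[:,:,::-1])
for n in("scene","top"):
    c=r.camera_info(n);print(n,{k:np.round(v,3).tolist() for k,v in c.items()})
s=r.state();print(s["time"],s["ee_pos"],np.round(s["eef_rot"],3).tolist(),s["grip_width"])
E
```

```text
pics
scene {'fx': 464.909, 'fy': 464.909, 'cx': 312.909, 'cy': 247.787, 'dist': [-0.078, 0.0, 0.0, 0.0, 0.0], 'cam_to_world': [[-0.605, 0.4, -0.688, -0.075], [-0.796, -0.289, 0.532, 0.766], [0.014, 0.87, 0.493, 0.686], [0.0, 0.0, 0.0, 1.0]]}
top {'fx': 592.091, 'fy': 592.091, 'cx': 320.935, 'cy': 240.404, 'dist': [-0.082, 0.0, 0.0, 0.0, 0.0], 'cam_to_world': [[0.012, 0.984, -0.175, 0.43], [-1.0, 0.015, 0.016, 0.234], [0.018, 0.175, 0.984, 1.289], [0.0, 0.0, 0.0, 1.0]]}
0.1 [ 0.29264925 -0.66280167  0.19414186] [[0.404, -0.915, -0.001], [-0.915, -0.404, 0.001], [-0.001, 0.0, -1.0]] 0.09295711527176437
```

View pics/scene.png

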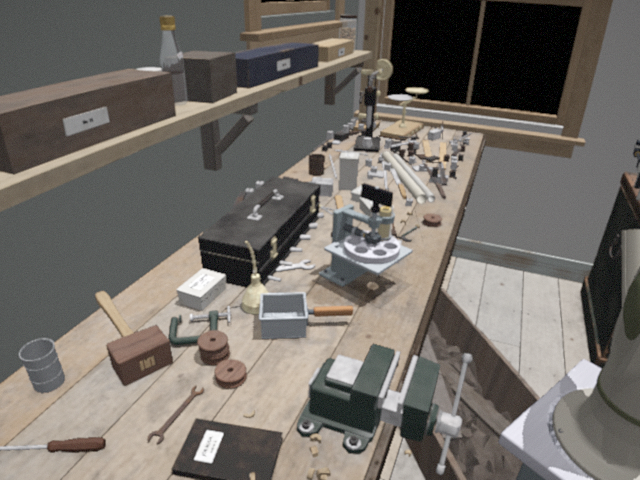

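View pics/top.png

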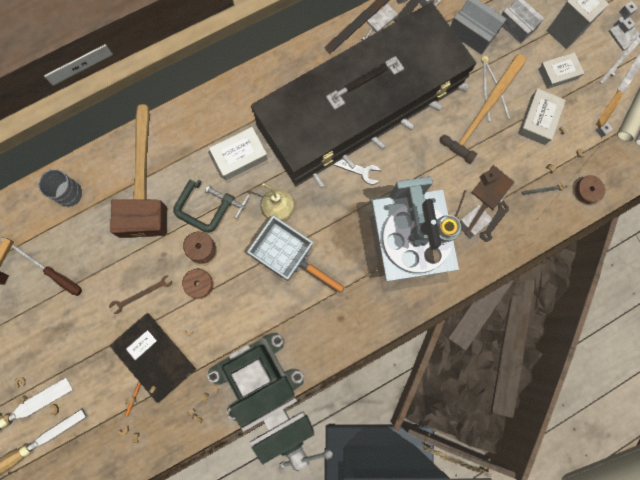

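The top view shows the tray pan at about (280,247) with its orange grip running to (343,290). The dispenser plate is at about (415,235), with the black paddle at about (432,230) and the tube top at (447,228). The oil can is at (278,205), and the pulleys are at (198,247) and (197,284). I'll enlarge this area.

```bash
python3 - <<'E'
import cv2
a=cv2.imread("pics/top.png")[170:310,235:475]
cv2.imwrite("pics/crop.png",cv2.resize(a,None,fx=3.3333,fy=3.3333,interpolation=cv2.INTER_CUBIC))
E
cat > h.py <<'E'
from plant import r
import cv2,numpy as np
def ray(n,uv,C=None):
    c=C or r.camera_info(n);K=np.array([[c["fx"],0,c["cx"]],[0,c["fy"],c["cy"]],[0,0,1]])
    p=cv2.undistortPoints(np.array(uv,float).reshape(-1,1,2),K,np.array(c["dist"])).reshape(-1,2)
    T=np.array(c["cam_to_world"]);d=np.c_[p[:,0],-p[:,1],-np.ones(len(p))]@T[:3,:3].T
    return T[:3,3],d
def onz(n,uv,z,C=None):
    o,d=ray(n,uv,C);return o+d*((z-o[2])/d[:,2])[:,None]
def proj(n,P,C=None):
    c=C or r.camera_info(n);K=np.array([[c["fx"],0,c["cx"]],[0,c["fy"],c["cy"]],[0,0,1]])
    T=np.linalg.inv(np.array(c["cam_to_world"]));q=(np.atleast_2d(P)@T[:3,:3].T+T[:3,3])*[1,-1,-1]
    return cv2.projectPoints(q,np.zeros(3),np.zeros(3),K,np.array(c["dist"]))[0].reshape(-1,2)
E
```

```text
(no output)
```

View pics/crop.png

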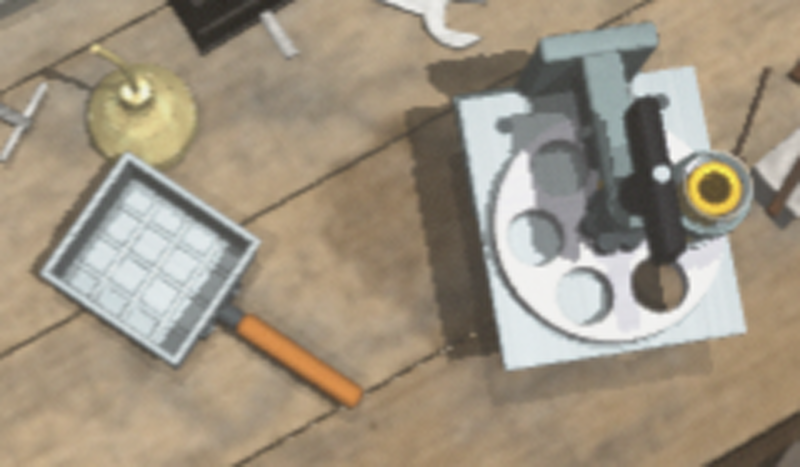

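The crop gives these pixels:
- **Plate corners:** (506,370), (745,330), (697,67), (455,97).
- **Paddle top:** from (645,100) to (668,260).
- **Tube top:** (715,190).
- **Outlet hole:** (659,283).
- **Tray rim corners:** (127,153), (260,242), (175,367), (42,272).
- **Grip:** from (240,325) to (355,400).

Run:
```python
from h import *
C=r.camera_info("top")
f=lambda L,z:onz("top",np.array(L)*.3+[235,170],z,C)
np.set_printoptions(precision=4,suppress=True)
P=f([(506,370),(745,330),(697,67),(455,97)],.100);print("plate",P[:,:2].tolist(),P.mean(0))
x=(P[2]+P[3]-P[0]-P[1])[:2];y=(P[0]+P[3]-P[1]-P[2])[:2]
print("yaw",np.arctan2(x[1],x[0]),np.arctan2(-y[0],y[1]),np.linalg.norm(x)/2,np.linalg.norm(y)/2)
th=np.arctan2(x[1],x[0]);th2=np.arctan2(-y[0],y[1]);t=(th+th2)/2
R=np.array([[np.cos(t),-np.sin(t)],[np.sin(t),np.cos(t)]])
D=P.mean(0)[:2]-R@[.01,0];print("disp",D,t,"outlet",D+R@[-.04,-.023],"tube exp",D+R@[0,-.046])
print("tube",f([(715,190)],.208)[0],"hole",f([(659,283)],.095)[0])
K=f([(645,100),(668,260)],.271);k=K[0]-K[1];print("pad",K.mean(0),np.linalg.norm(k),np.arctan2(k[1],k[0]))
T=f([(127,153),(260,242),(175,367),(42,272)],.056);G=f([(240,325),(355,400)],.047)
print("tray",T.mean(0),[np.linalg.norm(T[i]-T[i-1]) for i in range(4)])
a=T[0]+T[3]-T[1]-T[2];b=G[0]-G[1];print("tray yaw",np.arctan2(a[1],a[0]),np.arctan2(b[1],b[0]),"grip ends",G[:,:2].tolist())
for n,uv in (("pul",[(199,247),(197,284),(590,189)]),("can",[(278,205)])):print(n,onz("top",uv,.03,C)[:,:2].tolist())
```

```text
plate [[0.5603085251529784, 0.08132983118290357], [0.5866343408011384, -0.06591342728554225], [0.7522296732269711, -0.04042406113084554], [0.7301337170935525, 0.1118208869098213]] [0.6573 0.0217 0.1   ]
yaw 0.16537203062644942 0.1602945843919575 0.17002995015605255 0.1516887057599479
disp [0.6475 0.0201] 0.16283330750920347 outlet [ 0.6117 -0.0091] tube exp [ 0.6549 -0.0253]
tube [ 0.6516 -0.0238  0.208 ] hole [ 0.6158 -0.0144  0.095 ]
pad [0.6439 0.0225 0.271 ] 0.08704166212852206 0.11970311575830962
tray [0.6333 0.3004 0.056 ] [np.float64(0.09335859097218029), np.float64(0.10267627185621447), np.float64(0.0957812906340314), np.float64(0.10374711778349653)]
tray yaw 0.9771550938620505 1.0037133086793257 grip ends [[0.5925284306805416, 0.2434432536444688], [0.5458778155479794, 0.17019237463208484]]
pul [[0.6357718180973516, 0.4770648738834337], [0.5557567428272474, 0.4776309005599497], [0.780962842809206, -0.3908890430894286]]
can [[0.7312047969208582, 0.3090274782820246]]
```

```bash
cat > go.py <<'E'
# python3 go.py "x y z toolx_deg" ... : tool-frame shifts (mm) and turn from the present pose
import sys
from h import *
from scipy.spatial.transform import Rotation as Ro
s=r.state();p,R=np.array(s["ee_pos"]),np.array(s["eef_rot"])
print("t",s["time"],"pos",p.round(4),"toolx deg",np.degrees(np.arctan2(R[1,0],R[0,0])).round(2),"F",np.round(s["contact_force"],1),"w",round(s["grip_width"],4))
for a in sys.argv[1:]:
    x,y,z,d=map(float,a.split());c,q=np.cos(np.radians(d)),np.sin(np.radians(d))
    G=np.array([[c,q,0],[q,-c,0],[0,0,-1]])
    print(a,"->",(R.T@(np.array([x,y,z])-p)*1e3).round(1),Ro.from_matrix(R.T@G).as_rotvec().round(3))
E
python3 go.py "0.45 -0.1 0.3 -50" "0.572 0.206 0.15 -33.3"
```

```text
t 0.1 pos [ 0.2926 -0.6628  0.1941] toolx deg -66.17 F [-0.1  0.5 -0.1] w 0.093
0.45 -0.1 0.3 -50 -> [-451.4 -371.3 -105.3] [-0.     0.001 -0.282]
0.572 0.206 0.15 -33.3 -> [-681.8 -606.6   45. ] [-0.     0.001 -0.574]
```

```bash
python3 -m handwheel '[[0,-150,-125,-100,0,0,-0.1],[0,-300,-250,-105,0,0,-0.2],[0,-451,-371,-105,0,0,-0.28],[0,-451,-371,-105,0,0,-0.28],[0,-451,-371,-105,0,0,-0.28],[0,-451,-371,-105,0,0,-0.28],[0,-451,-371,-105,0,0,-0.28],[0,-451,-371,-105,0,0,-0.28],[0,-451,-371,-105,0,0,-0.28],[0,-451,-371,-105,0,0,-0.28]]'; python3 go.py "0.48 0.03 0.28 -40" "0.572 0.206 0.12 -33.3"
```

```text
time: 1.1
ee_pos: [0.4246, -0.1903, 0.2865]
eef_rot: [[0.641, -0.768, -0.0], [-0.768, -0.641, -0.0], [0.0, 0.0, -1.0]]
contact_force: [1.2, 0.1, 1.0]
grip_width: 0.0928
t 1.1 pos [ 0.4246 -0.1903  0.2865] toolx deg -50.14 F [1.2 0.1 1. ] w 0.0928
0.48 0.03 0.28 -40 -> [-133.5 -183.7    6.5] [ 0.    -0.    -0.177]
0.572 0.206 0.12 -33.3 -> [-209.7 -367.2  166.4] [ 0.    -0.    -0.294]
```

```bash
python3 -m handwheel '[[0,-33,-46,2,0,0,-0.04],[0,-67,-92,4,0,0,-0.08],[0,-100,-138,5,0,0,-0.13],[0,-133,-184,6,0,0,-0.17],[0,-155,-228,10,0,0,-0.2],[0,-175,-274,30,0,0,-0.25],[0,-190,-310,60,0,0,-0.29],[0,-200,-340,90,0,0,-0.29],[0,-205,-355,120,0,0,-0.29],[0,-210,-367,140,0,0,-0.29]]';python3 -m handwheel '[[0,0,0,0,0,0,0],[0,0,0,0,0,0,0],[0,0,0,0,0,0,0]]'
python3 - <<'E'
from h import *
import json
c=r.camera_info("wrist");cv2.imwrite("pics/w1.png",r.get_image("wrist")[:,:,::-1])
json.dump({k:np.array(v).tolist() for k,v in c.items()},open("w1.json","w"))
print(np.round(proj("wrist",[[.572,.206,.047],[.545,.166,.047],[.6325,.3,.056]],c),0).tolist())
E
python3 go.py "0.572 0.206 0.12 -33.3"
```

```text
time: 2.1
ee_pos: [0.5713, 0.2067, 0.1429]
eef_rot: [[0.835, -0.55, -0.003], [-0.55, -0.835, 0.0], [-0.002, 0.001, -1.0]]
contact_force: [-0.3, -0.4, 0.1]
grip_width: 0.0931
time: 2.4
ee_pos: [0.572, 0.2032, 0.1476]
eef_rot: [[0.833, -0.553, 0.001], [-0.553, -0.833, -0.0], [0.001, -0.001, -1.0]]
contact_force: [0.4, 0.0, 0.2]
grip_width: 0.0932
[[314.0, 225.0], [314.0, 278.0], [311.0, 82.0]]
t 2.45 pos [0.5722 0.2031 0.1479] toolx deg -33.6 F [ 1.   0.3 -0.7] w 0.0931
0.572 0.206 0.12 -33.3 -> [-1.8 -2.2 27.9] [-0.001 -0.002 -0.005]
```

View pics/w1.png

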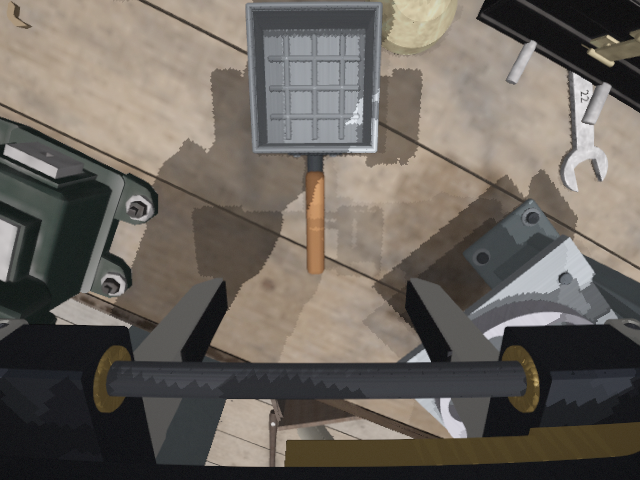

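The wrist view shows the grip running from (314,172) to (316,272), centred between the fingers and within about 6 px of where I predicted it. I'll descend and grasp.

```bash
python3 -m handwheel '[[0,-2,-2,40,0,0,0],[0,-2,-2,80,0,0,0],[0,-2,-2,105,0,0,0],[0,-2,-2,120,0,0,0],[0,-2,-2,120,0,0,0],[0,-2,-2,120,0,0,0]]';python3 -m handwheel '[[1,0,0,0,0,0,0],[1,0,0,0,0,0,0],[1,0,0,0,0,0,0],[1,0,0,0,0,0,0],[1,0,0,0,0,0,0],[1,0,0,0,0,0,0],[1,0,0,0,0,0,0],[1,0,0,0,0,0,0]]' 30;python3 -m handwheel '[[1,0,0,-8,0,0,0],[1,0,0,-15,0,0,0],[1,0,0,-15,0,0,0]]'; python3 go.py "0.525 0.16 0.043 -57" "0.51 0.12 0.043 -80.8" "0.501 -0.027 0.043 -80.8"
```

```text
time: 3.05
ee_pos: [0.5719, 0.207, 0.0275]
eef_rot: [[0.833, -0.553, 0.001], [-0.553, -0.833, 0.0], [0.001, -0.001, -1.0]]
contact_force: [-0.2, -0.4, 0.8]
grip_width: 0.093
time: 3.85
ee_pos: [0.571, 0.2069, 0.0261]
eef_rot: [[0.834, -0.552, -0.0], [-0.552, -0.834, -0.0], [-0.0, 0.0, -1.0]]
contact_force: [-0.6, -0.2, -0.5]
grip_width: 0.0335
time: 4.15
ee_pos: [0.5718, 0.2073, 0.0426]
eef_rot: [[0.834, -0.552, 0.002], [-0.552, -0.834, 0.001], [0.001, -0.002, -1.0]]
contact_force: [-0.5, 0.1, 0.1]
grip_width: 0.0096
t 4.15 pos [0.5718 0.2073 0.0426] toolx deg -33.52 F [-0.5  0.1  0.1] w 0.0096
0.525 0.16 0.043 -57 -> [-12.9  65.3  -0.5] [-0.002 -0.001  0.41 ]
0.51 0.12 0.043 -80.8 -> [ -3.3 106.9  -0.6] [-0.002 -0.     0.825]
0.501 -0.027 0.043 -80.8 -> [ 70.3 234.4  -0.7] [-0.002 -0.     0.825]
```

The opening reads 9.6 mm, but the grip is 16 mm wide, so the fingers had not closed when I lifted. I'll look before moving.

```bash
python3 -m handwheel '[[1,0,0,-15,0,0,0]]' | tail -1;  python3 - <<'E'
from h import *
w=r.get_image("wrist");t=r.get_image("top")
t=cv2.resize(t[190:310,240:400],None,fx=4,fy=4)
cv2.imwrite("pics/m1.png",np.hstack([cv2.resize(w,(480,360)),cv2.resize(t,(320,240))[:, :] if 0 else cv2.copyMakeBorder(cv2.resize(t,(320,240)),0,120,0,0,cv2.BORDER_CONSTANT)])[:,:,::-1])
E
```

```text
grip_width: 0.0025
```

View pics/m1.png

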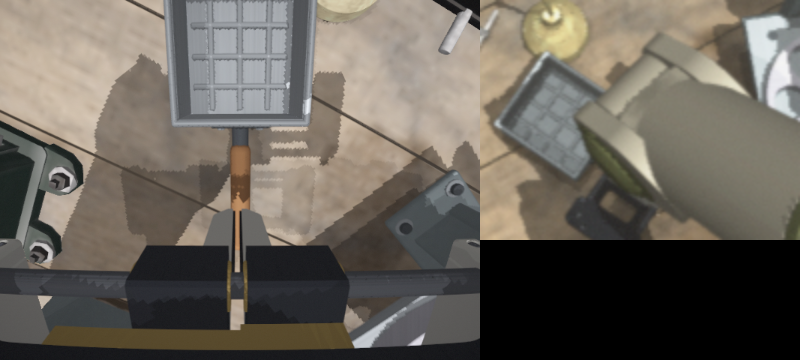

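The fingers have closed on top of the grip, and the tray is still straight and centred, with the handle at column 240 of 480. I lifted too soon. I'll open, go down, close completely and then check the width.

```bash
python3 -m handwheel '[[0,0,0,-10,0,0,0],[0,0,0,-10,0,0,0],[0,0,0,-10,0,0,0],[0,0,0,-10,0,0,0],[0,0,0,-10,0,0,0],[0,0,0,-10,0,0,0],[0,0,0,-10,0,0,0],[0,0,0,-10,0,0,0],[0,0,0,-10,0,0,0]]'
python3 - <<'E'
from h import *
cv2.imwrite("pics/w2.png",r.get_image("wrist")[:,:,::-1])
a=cv2.cvtColor(r.get_image("wrist"),cv2.COLOR_RGB2HSV)
m=cv2.inRange(a,(5,130,90),(16,255,255));m[:140]=0;m[300:]=0
n,l,s,c=cv2.connectedComponentsWithStats(m);i=1+s[1:,4].argmax();ys,xs=np.where(l==i)
print(s[i],cv2.fitLine(np.c_[xs,ys].astype(np.float32),cv2.DIST_L2,0,.01,.01).ravel())
p=r.state()["ee_pos"];print(p)
c=r.camera_info("wrist")
print(proj("wrist",[[.596,.2435,.047],[.572,.206,.047],[.545,.166,.047]],c).round(0).tolist())
E
```

```text
time: 5.25
ee_pos: [0.5711, 0.207, 0.0662]
eef_rot: [[0.834, -0.552, -0.0], [-0.552, -0.834, -0.0], [-0.0, 0.0, -1.0]]
contact_force: [-0.1, -0.4, 0.1]
grip_width: 0.0675
[307 193  25  55 673] [ 6.5939665e-02 -9.9782360e-01  3.2011441e+02  2.2029568e+02]
[0.5711083  0.20697547 0.06623064]
[[317.0, 194.0], [318.0, 264.0], [317.0, 331.0]]
```

View pics/w2.png

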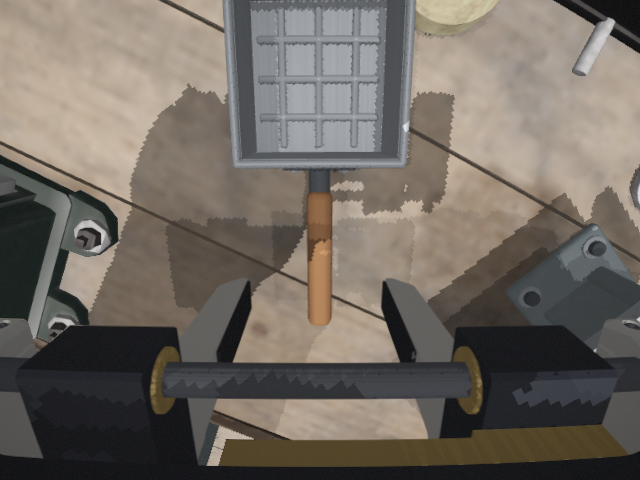

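The grip spans rows 192 to 325 at column 320, and the TCP projects to (318,264), so the aim is right. I'll try again with a full close.

```bash
python3 -m handwheel '[[0,0,0,20,0,0,0],[0,0,0,39,0,0,0],[0,0,0,39,0,0,0],[0,0,0,39,0,0,0]]';python3 -m handwheel '[[1,0,0,0,0,0,0],[1,0,0,0,0,0,0],[1,0,0,0,0,0,0],[1,0,0,0,0,0,0],[1,0,0,0,0,0,0],[1,0,0,0,0,0,0],[1,0,0,0,0,0,0],[1,0,0,0,0,0,0],[1,0,0,0,0,0,0],[1,0,0,0,0,0,0]]' 30;python3 -m handwheel '[[1,0,0,0,0,0,0],[1,0,0,0,0,0,0],[1,0,0,0,0,0,0],[1,0,0,0,0,0,0],[1,0,0,0,0,0,0]]'
```

```text
time: 5.75
ee_pos: [0.5709, 0.207, 0.0273]
eef_rot: [[0.834, -0.552, -0.001], [-0.552, -0.834, -0.0], [-0.0, 0.001, -1.0]]
contact_force: [-1.0, 0.8, -0.1]
grip_width: 0.0924
time: 6.75
ee_pos: [0.5711, 0.207, 0.0272]
eef_rot: [[0.834, -0.552, -0.0], [-0.552, -0.834, -0.0], [-0.0, 0.0, -1.0]]
contact_force: [0.2, -0.9, 0.5]
grip_width: 0.0178
time: 7.25
ee_pos: [0.5711, 0.2069, 0.0272]
eef_rot: [[0.834, -0.552, -0.0], [-0.552, -0.834, -0.0], [-0.0, 0.0, -1.0]]
contact_force: [0.1, -0.1, -0.1]
grip_width: 0.0001
```

The jaws shut fully to 0.0001 m with nothing between them. I'll check where the fingertips really are relative to the handle.

Run:
```python
from h import *
c=r.camera_info("wrist");cv2.imwrite("pics/w3.png",r.get_image("wrist")[:,:,::-1])
s=r.state();p=np.array(s["ee_pos"]);R=np.array(s["eef_rot"])
for q in ([0,0,.011],[0,7.5e-3,.011],[0,-7.5e-3,.011],[0,0,0]):print(q,proj("wrist",p+R@q,c).round(0).tolist())
print("grip",proj("wrist",[[.596,.2435,.047],[.571,.207,.047],[.545,.166,.047]],c).round(0).tolist())
T=np.array(c["cam_to_world"]);print((R.T@(T[:3,3]-p)).round(4),(R.T@T[:3,:3]).round(3).tolist())
```

```text
[0, 0, 0.011] [[316.0, 268.0]]
[0, 0.0075, 0.011] [[316.0, 280.0]]
[0, -0.0075, 0.011] [[316.0, 257.0]]
[0, 0, 0] [[316.0, 276.0]]
grip [[317.0, 208.0], [315.0, 291.0], [317.0, 368.0]]
[ 0.0003 -0.0827 -0.1888] [[1.0, 0.001, 0.001], [0.001, -0.955, -0.297], [0.0, 0.297, -0.955]]
```

View pics/w3.png

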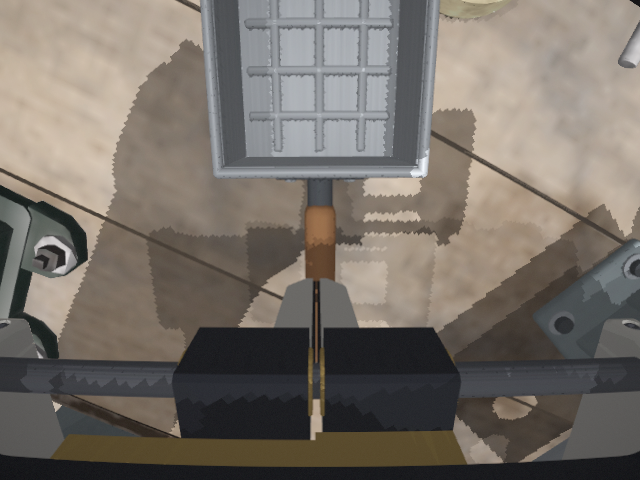

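The shut fingertips show at row 280, where a tip 11 mm ahead of the TCP would show at about 257. The real tips look higher than stated, as if they ride over the handle. I'll check the overhang value, then probe gently.

```bash
python3 -c "
from plant import r;print(r.finger_overhang,[a for a in dir(r) if a[0]!='_'])"; python3 -m handwheel '[[1,0,0,2,0,0,0],[1,0,0,3,0,0,0],[1,0,0,3,0,0,0]]'
```

```text
0.011 ['Unreachable', 'camera_info', 'finger_overhang', 'get_image', 'sign_off', 'state']
time: 7.6
ee_pos: [0.5709, 0.2069, 0.024]
eef_rot: [[0.834, -0.552, -0.0], [-0.552, -0.834, -0.0], [-0.0, 0.0, -1.0]]
contact_force: [0.2, 0.0, 0.1]
grip_width: 0.0005
```

```bash
python3 -m handwheel '[[0,0,0,0,0,0,0],[0,0,0,0,0,0,0],[0,0,0,0,0,0,0],[0,0,0,0,0,0,0],[0,0,0,0,0,0,0],[0,0,0,0,0,0,0],[0,0,0,0,0,0,0],[0,0,0,0,0,0,0],[0,0,0,4,0,0,0],[0,0,0,8,0,0,0]]';python3 -m handwheel '[[0,0,0,2,0,0,0],[0,0,0,4,0,0,0],[0,0,0,6,0,0,0],[0,0,0,6,0,0,0]]'
```

```text
time: 8.6
ee_pos: [0.5712, 0.2069, 0.016]
eef_rot: [[0.834, -0.552, 0.0], [-0.552, -0.834, 0.0], [0.0, -0.0, -1.0]]
contact_force: [-0.2, 0.1, -0.3]
grip_width: 0.0761
time: 9.0
ee_pos: [0.5709, 0.2069, 0.0099]
eef_rot: [[0.834, -0.552, -0.0], [-0.552, -0.834, -0.0], [-0.0, 0.0, -1.0]]
contact_force: [-0.8, -0.6, -0.7]
grip_width: 0.0928
```

At TCP z = 0.0099 there is still no bench contact, so the tips really are shorter than stated. I'll keep going down gently.

```bash
for i in 1 2; do python3 -m handwheel '[[0,0,0,2,0,0,0],[0,0,0,4,0,0,0],[0,0,0,4,0,0,0]]' | grep -E 'ee_pos|force|time'; done
```

```text
time: 9.3
ee_pos: [0.571, 0.2069, 0.006]
contact_force: [0.5, -0.4, 0.8]
time: 9.6
ee_pos: [0.5709, 0.2069, 0.0019]
contact_force: [0.5, -0.1, -0.3]
```

```bash
python3 -m handwheel '[[0,0,0,2,0,0,0],[0,0,0,4,0,0,0],[0,0,0,4,0,0,0]]' | grep -E 'ee_pos|force|time'
python3 - <<'E'
from h import *
c=r.camera_info("wrist");cv2.imwrite("pics/w4.png",r.get_image("wrist")[:,:,::-1])
E
```

```text
time: 9.9
ee_pos: [0.571, 0.2069, -0.0021]
contact_force: [0.5, 0.2, 0.7]
```

View pics/w4.png

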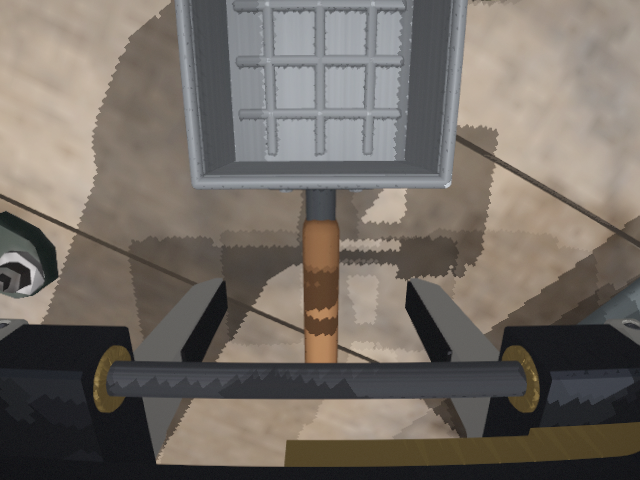

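There's still no contact. From the pixel offset, the real tips sit about 20 mm behind the TCP, so they are at about z = 0.018 now, which is the right grasp height. I'll close here.

```bash
python3 -m handwheel '[[1,0,0,0,0,0,0],[1,0,0,0,0,0,0],[1,0,0,0,0,0,0],[1,0,0,0,0,0,0],[1,0,0,0,0,0,0],[1,0,0,0,0,0,0],[1,0,0,0,0,0,0],[1,0,0,0,0,0,0],[1,0,0,0,0,0,0],[1,0,0,0,0,0,0]]' 30|grep -E 'force|width';python3 -m handwheel '[[1,0,0,0,0,0,0],[1,0,0,0,0,0,0],[1,0,0,0,0,0,0],[1,0,0,0,0,0,0]]'
```

```text
contact_force: [1.1, -0.4, 0.0]
grip_width: 0.0175
time: 11.35
ee_pos: [0.5712, 0.2069, -0.0018]
eef_rot: [[0.834, -0.552, 0.0], [-0.552, -0.834, -0.0], [0.0, 0.0, -1.0]]
contact_force: [0.4, -1.0, 0.4]
grip_width: 0.0156
```

The opening is 15.6 mm, so the grip is held. I'll lift 14 mm and plan the swing.

```bash
python3 -m handwheel '[[1,0,0,-8,0,0,0],[1,0,0,-14,0,0,0],[1,0,0,-14,0,0,0]]'; python3 go.py "0.54 0.165 0.012 -50" "0.51 0.14 0.012 -80.8" "0.501 0.06 0.012 -80.8" "0.501 -0.027 0.012 -80.8"
```

```text
time: 11.65
ee_pos: [0.5714, 0.2072, 0.0132]
eef_rot: [[0.834, -0.552, 0.001], [-0.552, -0.834, 0.001], [0.001, -0.001, -1.0]]
contact_force: [1.3, -0.2, -1.9]
grip_width: 0.0153
t 11.65 pos [0.5714 0.2072 0.0132] toolx deg -33.51 F [ 1.3 -0.2 -1.9] w 0.0153
0.54 0.165 0.012 -50 -> [-2.9 52.5  1.2] [-0.001 -0.     0.288]
0.51 0.14 0.012 -80.8 -> [-14.1  89.9   1.2] [-0.001 -0.     0.825]
0.501 0.06 0.012 -80.8 -> [ 22.5 161.6   1.1] [-0.001 -0.     0.825]
0.501 -0.027 0.012 -80.8 -> [ 70.6 234.1   1.1] [-0.001 -0.     0.825]
```

```bash
python3 -m handwheel '[[1,-1,17,0,0,0,0.09],[1,-2,35,0,0,0,0.19],[1,-3,52,0,0,0,0.29],[1,-6,61,0,0,0,0.39],[1,-9,70,0,0,0,0.5],[1,-11,80,0,0,0,0.62],[1,-14,90,0,0,0,0.73],[1,-14,90,0,0,0,0.825],[1,-14,90,0,0,0,0.825],[1,-14,90,0,0,0,0.825]]'; python3 go.py "0.501 0.06 0.012 -80.8" "0.501 -0.027 0.012 -80.8"
```

```text
time: 12.65
ee_pos: [0.5099, 0.1401, 0.0123]
eef_rot: [[0.163, -0.987, 0.0], [-0.987, -0.163, 0.0], [-0.0, -0.0, -1.0]]
contact_force: [-0.7, 0.7, -3.0]
grip_width: 0.0156
t 12.65 pos [0.5099 0.1401 0.0123] toolx deg -80.6 F [-0.7  0.7 -3. ] w 0.0156
0.501 0.06 0.012 -80.8 -> [77.5 21.9  0.3] [-0.     0.     0.004]
0.501 -0.027 0.012 -80.8 -> [163.4  36.1   0.3] [-0.     0.     0.004]
```

```bash
python3 -m handwheel '[[1,25,8,0,0,0,0],[1,50,15,0,0,0,0],[1,75,20,0,0,0,0],[1,100,25,0,0,0,0],[1,125,30,0,0,0,0],[1,145,33,0,0,0,0],[1,164,35,0,0,0,0],[1,164,35,0,0,0,0],[1,164,35,0,0,0,0],[1,164,35,0,0,0,0]]'
python3 - <<'E'
from h import *
s=r.get_image("scene");t=r.get_image("top")
cv2.imwrite("pics/s2.png",np.hstack([cv2.resize(s[160:320,240:440],(400,320)),cv2.resize(t[170:330,340:540],(400,320))])[:,:,::-1])
E
python3 go.py "0.5025 -0.028 -0.0045 -80.8"
```

```text
time: 13.65
ee_pos: [0.5017, -0.0269, 0.0123]
eef_rot: [[0.162, -0.987, 0.0], [-0.987, -0.162, 0.001], [-0.001, -0.0, -1.0]]
contact_force: [-0.1, 0.1, -1.9]
grip_width: 0.0157
t 13.75 pos [ 0.5016 -0.0268  0.0122] toolx deg -80.67 F [ 0.5 -0.2 -2.3] w 0.0154
0.5025 -0.028 -0.0045 -80.8 -> [ 1.3 -0.7 16.7] [-0.     0.     0.002]
```

View pics/s2.png

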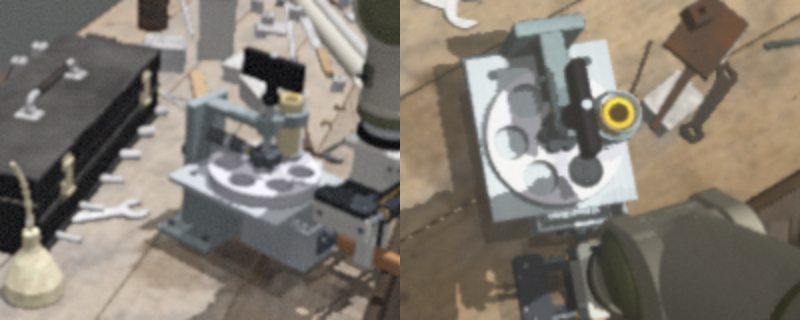

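The tray hangs under the plate: dark metal shows through the outlet hole, and the pan's front rim sticks out at the front. I'll set it down, release it and rise.

```bash
python3 -m handwheel '[[1,1,0,5,0,0,0],[1,1,0,10,0,0,0],[1,1,0,14,0,0,0],[1,1,0,15,0,0,0],[1,1,0,15,0,0,0]]';python3 -m handwheel '[[0,0,0,0,0,0,0],[0,0,0,0,0,0,0],[0,0,0,0,0,0,0],[0,0,0,0,0,0,0],[0,0,0,0,0,0,0],[0,0,0,0,0,0,0],[0,0,0,-20,0,0,0],[0,0,0,-60,0,0,0],[0,0,0,-110,0,0,0],[0,0,0,-160,0,0,0]]'
python3 - <<'E'
from h import *
import json
c=r.camera_info("wrist");cv2.imwrite("pics/w5.png",r.get_image("wrist")[:,:,::-1])
json.dump({k:np.array(v).tolist() for k,v in c.items()},open("w5.json","w"))
t=r.get_image("top");cv2.imwrite("pics/t5.png",t[:,:,::-1])
E
python3 go.py "0.64 0.02 0.35 -80.8"
```

```text
time: 14.25
ee_pos: [0.5011, -0.0287, -0.0029]
eef_rot: [[0.16, -0.987, -0.001], [-0.987, -0.16, -0.0], [-0.0, 0.001, -1.0]]
contact_force: [-2.4, 0.3, 3.6]
grip_width: 0.0158
time: 15.25
ee_pos: [0.5009, -0.0288, 0.1588]
eef_rot: [[0.16, -0.987, -0.001], [-0.987, -0.16, 0.0], [-0.0, 0.001, -1.0]]
contact_force: [0.9, -0.2, -0.4]
grip_width: 0.0903
t 15.35 pos [ 0.5047 -0.0288  0.163 ] toolx deg -80.82 F [ 0.2  0.2 -0.2] w 0.0925
0.64 0.02 0.35 -80.8 -> [ -26.3 -143.1 -185.7] [-0.009 -0.002 -0.   ]
```

View pics/w5.png

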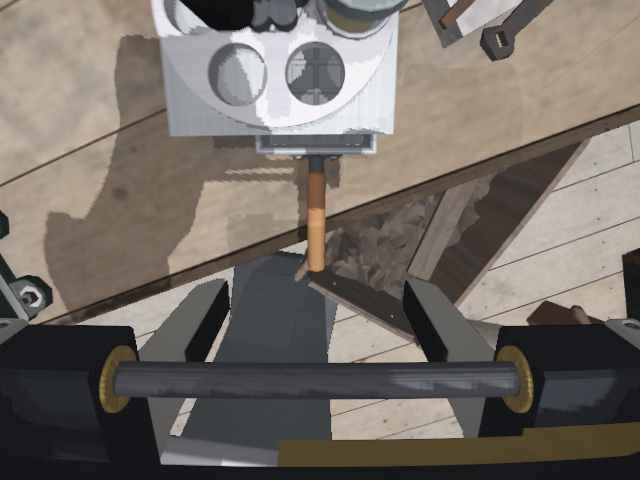

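The tray stands with its handle at column 317, in line with the outlet hole at (315,74). I'll work out its offset from the outlet, then rise over the knob with the wrist turned half round. That lets one hold cover all three clicks (tool x from +99° through 39° and -21° to -81°).

```bash
python3 - <<'E'
from h import *
import json
c=json.load(open("w5.json"))
T=onz("wrist",[(257,153),(377,153)],.056,c);H=onz("wrist",[(315,74)],.115,c)[0];E=onz("wrist",[(317,271)],.040,c)[0]
m=T.mean(0);d=m-E;d/=np.linalg.norm(d);print("rim",m,"grip end",E,"hole",H,"yaw",np.degrees(np.arctan2(d[1],d[0])))
print("tray centre",m+.05*d, E+.16*d)
P=onz("wrist",[(169,135),(394,133)],.1,c);print("plate front corners",P, P.mean(0))
E
python3 -m handwheel '[[0,0,0,-45,0,0,-0.14],[0,0,0,-90,0,0,-0.28],[0,0,0,-135,0,0,-0.42],[0,0,0,-170,0,0,-0.56],[0,0,0,-170,0,0,-0.7],[0,-5,-30,-170,0,0,-0.84],[0,-10,-60,-170,0,0,-0.98],[0,-16,-90,-170,0,0,-1.12],[0,-22,-120,-170,0,0,-1.26],[0,-27,-147,-170,0,0,-1.4]]'; python3 go.py "0.646 0.021 0.33 99.2"
```

```text
rim [ 0.56233531 -0.02009188  0.056     ] grip end [ 0.45452567 -0.0376273   0.04      ] hole [ 0.61280939 -0.01055038  0.115     ] yaw 9.238355824773649
tray centre [ 0.61116565 -0.01214954  0.0632469 ] [ 0.61078275 -0.01221182  0.06319007]
plate front corners [[ 0.56176077  0.08164934  0.1       ]
 [ 0.58686636 -0.06852118  0.1       ]] [0.57431356 0.00656408 0.1       ]
time: 16.35
ee_pos: [0.6434, 0.0218, 0.3264]
eef_rot: [[1.0, -0.004, -0.001], [-0.004, -1.0, 0.0], [-0.001, -0.0, -1.0]]
contact_force: [0.0, 1.3, 0.6]
grip_width: 0.0928
t 16.35 pos [0.6434 0.0218 0.3264] toolx deg -0.24 F [0.  1.3 0.6] w 0.0928
0.646 0.021 0.33 99.2 -> [ 2.6  0.8 -3.6] [-1.000e-03  1.000e-03 -1.736e+00]
```

```bash
python3 -m handwheel '[[0,2,0,-3,0,0,-0.15],[0,2,0,-3,0,0,-0.3],[0,2,0,-3,0,0,-0.45],[0,2,0,-3,0,0,-0.6],[0,2,0,-3,0,0,-0.74],[0,2,0,-3,0,0,-0.88],[0,2,0,-3,0,0,-1.02],[0,2,0,-3,0,0,-1.16],[0,2,0,-3,0,0,-1.3],[0,2,0,-3,0,0,-1.44]]' >/dev/null; python3 go.py "0.646 0.021 0.33 99.2"; python3 -m handwheel '[[0,0,0,0,0,0,-0.15],[0,0,0,0,0,0,-0.29],[0,0,0,0,0,0,-0.29],[0,0,0,0,0,0,-0.29]]'>/dev/null;python3 - <<'E'
from h import *
import json
c=r.camera_info("wrist");cv2.imwrite("pics/w6.png",r.get_image("wrist")[:,:,::-1])
json.dump({k:np.array(v).tolist() for k,v in c.items()},open("w6.json","w"))
print(proj("wrist",[.646,.021,.271],c))
E
python3 go.py "0.646 0.021 0.33 99.2"
```

```text
t 17.35 pos [0.6442 0.0212 0.3294] toolx deg 82.27 F [-0.5  0.9  0.1] w 0.0931
0.646 0.021 0.33 99.2 -> [ 0.1  1.8 -0.6] [-0.001  0.    -0.296]
[[316.14284753 246.58032679]]
t 17.8 pos [0.6443 0.0212 0.3298] toolx deg 98.33 F [-0.2 -0.2  0.2] w 0.0928
0.646 0.021 0.33 99.2 -> [-0.4  1.7 -0.2] [-0.001 -0.    -0.015]
```

View pics/w6.png

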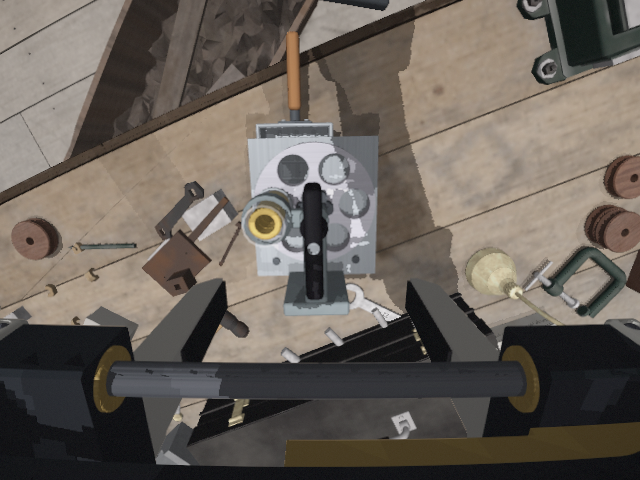

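The white hub dot is at (313,247), against a predicted axis at (316,247). The paddle top runs from (313,184) to (314,300), straight along the image columns, so the jaws already line up with it.

```bash
python3 - <<'E'
from h import *
import json
c=json.load(open("w6.json"))
print(onz("wrist",[(313,247),(313,185),(314,299)],.271,c).round(4))
a=cv2.imread("pics/w6.png");g=cv2.cvtColor(a,cv2.COLOR_BGR2GRAY)
for v in (195,205,215,265,280,290):
    x=np.where(g[v,285:345]<45)[0]+285;print(v,x.min(),x.max())
E
python3 go.py "0.645 0.02 0.22 99.2"
```

```text
[[0.6467 0.0188 0.271 ]
 [0.6013 0.0123 0.271 ]
 [0.6886 0.0255 0.271 ]]
195 303 321
205 297 321
215 304 321
265 305 322
280 306 322
290 306 323
t 17.8 pos [0.6443 0.0212 0.3298] toolx deg 98.33 F [-0.2 -0.2  0.2] w 0.0928
0.645 0.02 0.22 99.2 -> [ -1.3   0.6 109.8] [-0.001 -0.    -0.015]
```

```bash
python3 -m handwheel '[[0,-2,1,30,0,0,0],[0,-2,1,60,0,0,0],[0,-2,1,85,0,0,0],[0,-2,1,100,0,0,0],[0,-2,1,109,0,0,0],[0,-2,1,109,0,0,0],[0,-2,1,109,0,0,0]]';python3 -m handwheel '[[1,0,0,0,0,0,0],[1,0,0,0,0,0,0],[1,0,0,0,0,0,0],[1,0,0,0,0,0,0],[1,0,0,0,0,0,0],[1,0,0,0,0,0,0],[1,0,0,0,0,0,0],[1,0,0,0,0,0,0],[1,0,0,0,0,0,0],[1,0,0,0,0,0,0]]' 50;python3 -m handwheel '[[1,0,0,0,0,0,0],[1,0,0,0,0,0,0],[1,0,0,0,0,0,0],[1,0,0,0,0,0,0]]'; python3 -c "from plant import r;print(r.state()['torque'])"
```

```text
time: 18.5
ee_pos: [0.6462, 0.0199, 0.2222]
eef_rot: [[-0.148, 0.989, 0.001], [0.989, 0.148, 0.0], [0.0, 0.001, -1.0]]
contact_force: [-0.8, 0.2, -1.0]
grip_width: 0.0932
time: 19.5
ee_pos: [0.6457, 0.0195, 0.2212]
eef_rot: [[-0.149, 0.989, -0.0], [0.989, 0.149, 0.0], [0.0, -0.0, -1.0]]
contact_force: [0.4, 0.1, -0.3]
grip_width: 0.0172
time: 19.9
ee_pos: [0.6457, 0.0193, 0.2212]
eef_rot: [[-0.149, 0.989, -0.0], [0.989, 0.149, -0.0], [-0.0, -0.0, -1.0]]
contact_force: [0.2, -1.6, 0.5]
grip_width: 0.0135
[-0.20285928 -0.16622403  0.13213175]
```

The paddle is gripped: the opening is 13.5 mm and there is almost no side load. I'll turn the first click clockwise, which is +z of the tool.

```bash
python3 -m handwheel '[[1,0,0,0,0,0,0.12],[1,0,0,0,0,0,0.24],[1,0,0,0,0,0,0.36],[1,0,0,0,0,0,0.48],[1,0,0,0,0,0,0.6],[1,0,0,0,0,0,0.72],[1,0,0,0,0,0,0.84],[1,0,0,0,0,0,0.96],[1,0,0,0,0,0,1.05],[1,0,0,0,0,0,1.05]]';python3 -m handwheel '[[1,0,0,0,0,0,0],[1,0,0,0,0,0,0],[1,0,0,0,0,0,0],[1,0,0,0,0,0,0]]'|tail -2
python3 - <<'E'
from h import *
s=r.get_image("scene");t=r.get_image("top")
cv2.imwrite("pics/k1.png",np.hstack([cv2.resize(s[160:320,290:450],(400,400)),cv2.resize(t[170:330,340:500],(400,400))])[:,:,::-1])
E
python3 go.py; python3 -c "from plant import r;print(r.state()['torque'])"
```

```text
time: 20.9
ee_pos: [0.6465, 0.0213, 0.2212]
eef_rot: [[0.785, 0.62, 0.002], [0.62, -0.785, 0.002], [0.003, -0.0, -1.0]]
contact_force: [3.8, 3.6, -5.2]
grip_width: 0.0139
contact_force: [3.7, 3.9, -3.5]
grip_width: 0.0136
t 21.4 pos [0.6465 0.0213 0.2212] toolx deg 38.46 F [ 4.3  3.5 -3.4] w 0.0139
[ 0.62060068 -0.80731642  0.10649519]
```

View pics/k1.png

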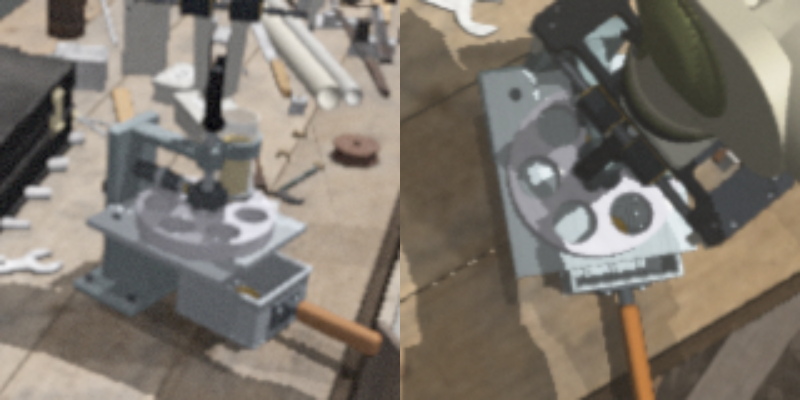

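The right-hand panel shows the paddle one click on. The left panel shows a gold bush in the tray at (245,290) and the stack in the tube one lower. That was my 12th and last picture, so the remaining checks use numbers. Second click:

```bash
cat > chk.py <<'E'
from h import *
def gold(im,b):
    a=cv2.cvtColor(im[b[2]:b[3],b[0]:b[1]],cv2.COLOR_RGB2HSV);m=cv2.inRange(a,(14,90,60),(32,255,255))
    y,x=np.where(m>0);return len(x),(round(x.mean()+b[0],1),round(y.mean()+b[2],1),y.min()+b[2],y.max()+b[2]) if len(x) else None
s=r.get_image("scene")
print("gold tray",gold(s,(374,415,255,288)),"tube",gold(s,(376,396,200,242)))
print("torque",np.round(r.state()["torque"],2))
E
python3 chk.py
python3 -m handwheel '[[1,0,0,0,0,0,0.12],[1,0,0,0,0,0,0.24],[1,0,0,0,0,0,0.36],[1,0,0,0,0,0,0.48],[1,0,0,0,0,0,0.6],[1,0,0,0,0,0,0.72],[1,0,0,0,0,0,0.84],[1,0,0,0,0,0,0.96],[1,0,0,0,0,0,1.05],[1,0,0,0,0,0,1.05]]';python3 -m handwheel '[[1,0,0,0,0,0,0],[1,0,0,0,0,0,0],[1,0,0,0,0,0,0],[1,0,0,0,0,0,0]]'|tail -2; python3 chk.py;python3 go.py
```

```text
gold tray (31, (np.float64(402.5), np.float64(280.4), np.int64(275), np.int64(287))) tube (0, None)
torque [ 0.62 -0.8   0.11]
time: 22.45
ee_pos: [0.6487, 0.0216, 0.2212]
eef_rot: [[0.928, -0.372, 0.006], [-0.372, -0.928, 0.003], [0.004, -0.005, -1.0]]
contact_force: [12.7, 4.8, -7.8]
grip_width: 0.0137
contact_force: [11.3, 4.6, -7.5]
grip_width: 0.0138
gold tray (28, (np.float64(399.9), np.float64(279.2), np.int64(275), np.int64(287))) tube (0, None)
torque [ 0.7  -2.24  0.1 ]
t 22.9 pos [0.6487 0.0217 0.2212] toolx deg -21.69 F [11.4  4.1 -7.7] w 0.0132
```

```bash
python3 -m handwheel '[[1,1,-1.5,0,0,0,0],[1,2,-3,0,0,0,0],[1,2,-3,0,0,0,0]]'|tail -2
python3 - <<'E'
from h import *
s=r.get_image("scene");cv2.imwrite("pics/raw2.png",s[:,:,::-1])
k=cv2.imread("pics/k1.png")[:,:400,::-1];k=cv2.resize(k,(160,160),interpolation=cv2.INTER_AREA).astype(int)
n=s[160:320,290:450].astype(int)
for nm,a in(("click1",k),("click2",n)):
    d=a[:,:,0]-a[:,:,2]
    print(nm,"tray");print(d[96:122:2,80:124:2])
    print("tube");print(d[44:84:2,86:106:2].max(1))
E
```

```text
contact_force: [1.0, -0.3, -1.3]
grip_width: 0.0135
click1 tray
[[ -7  -6  -8  -9  -8  -8  -7  -8  -8  -6  -7  -7  -7  -5  -9 -10 -11  -6
   13  29  33  35]
 [ -7  -6  -6  -6  -7  -5  -7  -7  -6  -5  -8  -6  -7  -8 -10  -9  -3  17
   27  31  30  32]
 [ -6  -6  -8  -7  -6  -4  -4  -6  -6  -6  -8  -8 -11 -10  -9  -7  12  24
   28  33  33  33]
 [ -6  -6  -5  -5  -5  -5  -6  -7  -9 -11 -10 -10  -8  -9  -6  -8  -6   6
   23  33  36  34]
 [ -9  -7  -6  -9  -6  -7  -7  -9 -11 -11 -10  -9  -8  -8  -7  -9  -7  -8
   -5   1  17  32]
 [ -9 -11 -11 -11  -9  -6  -7  -8  -7 -10  -8  -7  -7  -5  -8  -9  -7  -7
   -6  -8  -6  -1]
 [ -8 -10 -10 -10 -10  -9  -9  -6  -7  -8  -7  -6  -8  -6  -8  -7  -6  -7
   -6  -7 -10 -11]
 [ -8  -8  -8  -8 -10  -8  -8  -8  -6  -6  -8  -8  -7  -5  -7  -7  -8  -7
   -8 -11 -11  -5]
 [ -7  -6  -7  -8 -11  -7  -5  -9  -6  -5  -7  -9  -6  -7  -6  -5  -7 -10
  -11 -10  -9   5]
 [ -7  -4  -7  -7  -8  -7  -6   2  19  16   3  -5  -8  -4  -8  -7 -11 -11
   -9  -7 -10   6]
 [ -7  -8  -8  -6  -7  -6  -8  12  33  48  49  18  -7  -7  -9 -10 -11  -8
  -10 -11  -8  12]
 [ -6  -6  -8
[... 829 characters left out ...]
-11 -10 -10 -12  -8  -8 -10  -5  -8  -7  -7  -8  -7  -8
   -7  -6  -8 -13]
 [ -9 -10  -9 -10 -11 -10 -10  -7  -7  -5  -6 -11  -7  -5  -5  -6  -6  -3
   -6 -11 -11  -7]
 [ -7  -7  -7  -9 -10  -9  -8 -10 -12 -10  -6  -8  -7  -9  -7  -3  -7 -13
  -11 -10  -7   5]
 [ -6  -5  -7  -5  -6  -7  -5   9  31  29  16  -4  -8  -6  -8  -7  -9 -11
  -12  -8  -7   4]
 [ -6  -5  -5  -8  -5  -7  -9  16  41  57  53  39  -5  -4 -10 -10 -12  -7
  -10 -10 -10   9]
 [ -7  -7  -7  -8  -8  -6  -7  -7  -6  -4  13  48   1 -10 -11 -10  -7 -11
   -9 -10 -11  19]
 [ -4  -4  -6  -9  -7  -4  -7  -7  -6  -8  -9  -5 -10 -10  -7  -6  -8  -9
  -10 -14  30  60]]
tube
[29 27 26 30 21  7  4 17 26 29 36 43 31 30 28 29 30  5 15 -7]
```

The top of the stack in the tube dropped by one bush height, about 10 px. Side load is back to about 1 N. Before the third click I'll compare the outlet pocket in the top camera with its state after click 1, to be sure bush 2 isn't stuck in it.

Run:
```python
from h import *
t=r.get_image("top").astype(int);cv2.imwrite("pics/rawt2.png",t[:,:,::-1])
k=cv2.imread("pics/k1.png")[:,400:,::-1];k=cv2.resize(k,(160,160),interpolation=cv2.INTER_AREA).astype(int)
n=t[170:330,340:500];c=r.camera_info("top")
for z in (.003,.023,.1,.119):print(z,(proj("top",[.612,-.010,z],c)-[340,170]).round(1))
for nm,a in(("c1",k),("c2",n)):
    print(nm,"R-B");print((a[:,:,0]-a[:,:,2])[74:98:2,80:106:2]);print("R");print(a[74:98:2,80:106:2,0])
```

```text
0.003 [[82.3 92.9]]
0.023 [[84.  91.6]]
0.1 [[91.1 86.3]]
0.119 [[93.  84.9]]
c1 R-B
[[ -2  -1  -2  -5  -5  -6  -6  -5  -4  -2  -2  -4  -2]
 [ -4  -4  -7  -6  -5  -4  -6  -6  -5  -5  -5  -5  -4]
 [ -5  -5  -5  -7  -4  -5  -5  -4  -4  -7  -5  -5  -6]
 [ -5  -4  -6  -5  -5  -4  -5  -6  -3  -3  -5  -4  -5]
 [ -6  -5  -6  -6  -5  -5  -4  -5  -3  -3  -6  -6  -5]
 [ -6  -6  -4  -4  -5  -4  -4  -7  -3  -5  -2  -6  -5]
 [ -5  -4  10  11   0  -4  -3  -5  -5  -5  -3  -4  -5]
 [ -5  -5  14  52  37  -1  -5  -5  -3  -3  -3  -6  -5]
 [ -5  -4  -2  25  55  23  -4  -4  -6  -3  -6  -6  -7]
 [ -5  -6  -4  -2  22  31  -2  -2  -4  -5  -5  -8 -12]
 [ -5  -5  -4  -6  -3   1  -5  -6  -4  -4  -9 -13 -13]
 [ -5  -4  -5  -5  -4  -6  -5  -4  -6 -11 -13 -13 -13]]
R
[[ 70  59  70 142 225 229 227 225 164 130 153 135  74]
 [113 125 197 223 218 207 187 201 217 227 230 230 152]
 [161 219 227 191 125 102  98 108 122 204 228 231 220]
 [225 231 210 114  97  97  97 102  95 115 207 229 232]
 [230 228 155  95  95  96  94  95  98  92 153 227 229]
 [229 225 129  96  98  92  95 117 101  96 117 221 229]
 [228 226 138  97  96 
[... 901 characters left out ...]
53  74 156 196 207 161  52  52]
 [ 56  55  50  53  51  51  48  53  58  97  61  48  56]
 [ 62  56  54  53  51  54  50  53  54  51  52  49  54]
 [ 61  60  57  53  50  51  51  51  51  52  53  52  51]
 [ 61  60  61  57  53  52  51  54  52  53  52  52  54]
 [ 61  61  60  61  58  51  52  53  51  51  50  54  52]
 [ 60  59  60  63  58  61  51  54  53  53  53  54  53]
 [ 62  60  59  61  62  61  52  53  52  53  56  57  53]
 [196 115  68  63  61  60  58  64  50  55  58  63  51]
 [232 231 228 155  80  63  55  63  57  53  51  52  54]
 [234 237 234 232 227 198 115  60  55  54  55  52  51]][ WARN:0@1.971] global loadsave.cpp:1063 imwrite_ Unsupported depth image for selected encoder is fallbacked to CV_8U.
```

The gripper hides the outlet from above, so I'll check the outlet pocket in the saved scene picture. A stuck bush would show gold at its top face.

Run:
```python
from h import *
c=r.camera_info("scene");a=cv2.imread("pics/raw2.png")[:,:,::-1].astype(int)
A=np.array([.646,.020]);t=np.radians(9.2);R=np.array([[np.cos(t),-np.sin(t)],[np.sin(t),np.cos(t)]])
for nm,ang in(("outlet",210),("next ccw-empty",150),("front-left",90)):
    q=A+R@(.046*np.array([np.cos(np.radians(ang)),np.sin(np.radians(ang))]))
    u,v=proj("scene",[*q,.118],c)[0].round().astype(int);p=a[v-7:v+8:2,u-10:u+11:2]
    print(nm,q.round(3),(u,v));print((p[:,:,0]-p[:,:,2]));print(p[:,:,0])
```

```text
outlet [ 0.61  -0.009] (np.int64(390), np.int64(246))
[[ -3  -1  -4  -3  -2  -8  -8  -6   1  23  16]
 [ -6  -3  -6  -5  -9  -7  -7  -8  -8  -2  -3]
 [ -8  -9  -8  -7  -8  -9  -5  -7  -8  -7   1]
 [ -7  -8  -7  -4  -7  -5  -4  -5  -6  -6  -7]
 [ -7  -7  -7  -8  -7  -4 -10  -8  -6  -7  -9]
 [ -8  -7  -6  -9  -8  -9  -8  -7  -9  -8  -9]
 [ -8  -8  -6  -8  -8  -7  -7  -7  -7  -8 -11]
 [ -6  -3  -6  -9  -8  -8  -7  -9  -8  -7 -11]]
[[ 67  95 102 105 104 182 222 224 214 179 158]
 [111 150 193 192 189 211 211 213 223 228 213]
 [201 211 197 161 145 147 161 185 206 215 213]
 [209 206 142 123 110 113 113 113 159 213 214]
 [213 212 188 133 111 112 108 106 148 217 219]
 [171 190 219 216 200 190 177 202 224 215 201]
 [116 119 141 212 227 230 229 230 224 175 190]
 [123 117 112 186 226 227 231 209 165 148 191]]
next ccw-empty [0.603 0.036] (np.int64(380), np.int64(253))
[[ -7  -6  -7  -7  -7  -7  -9  -7  -6  -6  -5]
 [ -8  -8  -7  -7  -7  -8  -8  -7  -6  -9  -6]
 [ -8  -8  -7  -7  -6  -8  -8  -7  -8  -8  -8]
 [ -7  -8  -5  -4  -6  -8  -2  -3  -9  -7  -7]
 [ -8  -9  -7  -9  -6  -5  -9  -5  -8  -7  -
[... 543 characters left out ...]
65] (np.int64(361), np.int64(251))
[[-9 -9 -7 -6 -8 -8 -8 -7 -4 -5 -4]
 [-8 -7 -7 -7 -7 -7 -7 -7 -8 -7 -7]
 [-5 -9 -7 -6 -7 -6 -7 -5 -7 -8 -9]
 [-8 -8 -5 -4 -6 -5 -5 -6 -8 -8 -8]
 [-8 -8 -9 -7 -5 -5 -8 -6 -7 -7 -7]
 [-7 -5 -6 -8 -6 -7 -7 -4 -8 -7 -6]
 [-6 -7 -5 -7 -6 -7 -9 -7 -8 -7 -8]
 [-8 -6 -9 -6 -5 -6 -5 -8 -7 -7 -7]]
[[154 147 145 150 163 170 170 131 103 103 115]
 [170 173 171 160 158 160 181 147 153 153 135]
 [174 159 123 121 127 124 123 142 212 231 212]
 [170 157 123 121 124 126 117 107 179 246 229]
 [133 159 188 174 145 131 141 184 230 239 219]
 [116 114 148 222 205 184 238 251 247 234 227]
 [117 114 120 125 128 136 171 231 241 245 238]
 [131 117 116 123 122 118 121 133 137 151 161]]
```

The outlet pocket is empty, with no gold in it, and the stack has sunk, so bush 2 has dropped. Third click, then I'll release.

```bash
python3 -m handwheel '[[1,0,0,0,0,0,0.12],[1,0,0,0,0,0,0.24],[1,0,0,0,0,0,0.36],[1,0,0,0,0,0,0.48],[1,0,0,0,0,0,0.6],[1,0,0,0,0,0,0.72],[1,0,0,0,0,0,0.84],[1,0,0,0,0,0,0.96],[1,0,0,0,0,0,1.04],[1,0,0,0,0,0,1.04]]';python3 -m handwheel '[[1,0,0,0,0,0,0],[1,0,0,0,0,0,0],[1,0,0,0,0,0,0]]'|tail -2; python3 chk.py;python3 go.py
```

```text
time: 24.3
ee_pos: [0.65, 0.0199, 0.2212]
eef_rot: [[0.146, -0.989, 0.003], [-0.989, -0.146, -0.002], [0.002, -0.002, -1.0]]
contact_force: [6.5, -5.2, -5.0]
grip_width: 0.0138
contact_force: [7.1, -4.6, -4.6]
grip_width: 0.0137
gold tray (89, (np.float64(393.9), np.float64(275.5), np.int64(270), np.int64(287))) tube (0, None)
torque [-0.92 -1.33  0.03]
t 24.65 pos [0.65   0.0199 0.2212] toolx deg -81.44 F [ 6.9 -5.  -4.6] w 0.0133
```

```bash
python3 -m handwheel '[[0,0,0,0,0,0,0],[0,0,0,0,0,0,0],[0,0,0,0,0,0,0],[0,0,0,0,0,0,0],[0,0,0,0,0,0,0],[0,0,0,0,0,0,0],[0,0,0,0,0,0,0],[0,0,0,0,0,0,0],[0,0,0,0,0,0,0],[0,0,0,0,0,0,0]]'|tail -2; python3 -m handwheel '[[0,0,0,-20,0,0,0],[0,0,0,-60,0,0,0],[0,0,0,-105,0,0,0],[0,0,0,-130,0,0,0],[0,0,30,-130,0,0,0],[0,0,70,-130,0,0,0],[0,0,110,-130,0,0,0],[0,0,150,-130,0,0,0],[0,0,170,-130,0,0,0],[0,0,170,-130,0,0,0]]'
python3 - <<'E'
from h import *
import json
np.set_printoptions(linewidth=200)
w=r.get_image("wrist");c=r.camera_info("wrist");t=r.get_image("top");s=r.get_image("scene");ct=r.camera_info("top")
for n,i in(("w",w),("t",t),("s",s)):cv2.imwrite(f"pics/end_{n}.png",i[:,:,::-1])
# paddle direction from dark pixels near the knob top, wrist and top view
for nm,im,cc in(("wrist",w,c),("top",t,ct)):
    u,v=proj(nm,[.646,.020,.271],cc)[0].round().astype(int);h=75 if nm=="wrist" else 25
    g=im[max(v-h,0):v+h,u-h:u+h].max(2);m=(g<50).astype(np.uint8)
    n,l,st,ce=cv2.connectedComponentsWithStats(m);i=1+st[1:,4].argmax();ys,xs=np.where(l==i)
    b=cv2.minAreaRect(np.c_[xs,ys].astype(np.float32));box=cv2.boxPoints(b)+[u-h,max(v-h,0)]
    P=onz(nm,box,.271,cc)[:,:2];e=max((P[1]-P[0],P[2]-P[1]),key=np.linalg.norm)
    print(nm,(u,v),"area",st[i,4],"len",np.linalg.norm(e).round(3),"paddle deg",np.degrees(np.arctan2(e[1],e[0])).round(1),"mid",P.mean(0).round(4))
d=s.astype(int);d=d[:,:,0]-d[:,:,2];print(d[254:284:2,368:416:2]);print("tube",d[204:244:2,376:396:2].max(1))
d0=cv2.imread("pics/top.png")[:,:,::-1].astype(int);D=np.abs(t.astype(int)-d0).sum(2)
for nm,(u,v) in dict(pA=(197,284),pBC=(199,247),p3=(590,189),can=(278,205)).items():print(nm,np.median(D[v-12:v+13,u-12:u+13]))
E
```

```text
contact_force: [-0.1, -0.4, 0.1]
grip_width: 0.0889
time: 26.65
ee_pos: [0.4782, -0.0046, 0.352]
eef_rot: [[0.149, -0.989, 0.0], [-0.989, -0.149, -0.0], [0.0, -0.0, -1.0]]
contact_force: [-0.3, 0.5, 0.3]
grip_width: 0.0932
wrist (np.int64(316), np.int64(-4)) area 744 len 0.042 paddle deg -170.8 mid [0.6233 0.0159]Traceback (most recent call last):
  File "<stdin>", line 10, in <module>
ValueError: attempt to get argmax of an empty sequence
```

Run:
```python
from h import *
np.set_printoptions(linewidth=220)
L=lambda n:cv2.imread(f"pics/{n}.png")[:,:,::-1].astype(int)
s,t,w=L("end_s"),L("end_t"),L("end_w")
d=s[:,:,0]-s[:,:,2];print(d[256:284:2,368:416:2]);print("tube",d[204:244:2,376:396:2].max(1))
D=np.abs(t-L("top")).sum(2)
for nm,(u,v) in dict(pA=(197,284),pBC=(199,247),p3=(590,189),can=(278,205)).items():print(nm,np.median(D[v-12:v+13,u-12:u+13]))
c=r.camera_info("wrist")
# outlet and tray seen from the wrist: orange grip end and gold
h=cv2.cvtColor(w.astype(np.uint8),cv2.COLOR_RGB2HSV);m=cv2.inRange(h,(5,130,90),(16,255,255));m[330:]=0
n,l,st,ce=cv2.connectedComponentsWithStats(m)
for i in 1+np.argsort(-st[1:,4])[:2]:
    ys,xs=np.where(l==i);e=np.array([(xs[ys>ys.max()-3].mean(),ys.max()),(xs[ys<ys.min()+3].mean(),ys.min())]);print(st[i],onz("wrist",e,.042,c).round(4).tolist())
u,v=proj("wrist",[.612,-.010,.1],c)[0].round().astype(int);print("outlet px",u,v);p=w[v-24:v+25:4,u-24:u+25:4];print(p[:,:,0]-p[:,:,2])
u,v=proj("top",[.612,-.010,.1])[0].round().astype(int);p=t[v-10:v+15:2,u-16:u+13:2];print("top");print(p[:,:,0]-p[:,:,2])
```

```text
[[ -7  -7  -8  -8  -7  -7  -8  -7  -6  -5  -5  -5  -5  -6  -7  -8 -11 -13  -7  12  33  34  34  36]
 [ -8  -8  -9  -7  -6  -8  -6  -6  -8  -8  -6  -7  -7  -6  -8 -10 -10   0  20  28  32  29  33  34]
 [ -9  -7  -7  -5  -4  -8  -5  -5  -6  -6  -5  -8  -8  -9 -11 -10  -5  15  25  30  33  33  32  36]
 [ -5  -8  -8  -7  -5  -5  -8  -7  -5  -7  -8  -8  -9  -9 -10  -7  -6  -7   6  22  37  38  33  33]
 [-12 -11 -12 -10 -11  -8  -6  -9  -7 -10 -10 -13  -7  -8  -7  -6  -9  -7 -10  -8  -2  20  35  38]
 [-11 -10 -12 -13 -10  -9  -9  -9 -10  -9  -8  -8  -3  -6  -6  -7  -6  -8  -7  -8  -9  -6  -2  13]
 [-11 -11 -11 -10 -11 -12 -12 -10  -8  -9   1   1  -8  -9  -7 -10  -8  -3  -8  -6  -6 -10 -11   4]
 [ -7  -6  -9 -10 -10 -12 -12 -11   1  45  54  52  53  19  -7  -6  -7  -6  -6  -8  -9 -11  -7  32]
 [-10  -7  -7  -6  -9 -11  -7 -10  41  66  52  55  57  69  14  -9  -9  -6  -8 -12 -11  -7   2  33]
 [ -7  -6  -7  -8  -7  -4  -7  -5  33  57  49  59  58  88  38  -7  -8  -9 -10  -7  -9 -10   4  38]
 [ -8  -8  -6  -9  -8  -9  -8  -6  13  45  58  57  56  68  12 -11 -10  -9  -7  -8  -9 -10   7  37]
 [ -7  -6  
[... 1393 characters left out ...]
6  -5]
 [  1  -2  -4  -5  -5   1  -4  -3  -5  -3  -4  -1  -3  -3   0]
 [ -1  -4  -5  -4  -5  -3  -5  -5  -4  -6  -4  -3  -1   0  -1]
 [ -4   0  -5  -5  -7  -4  -2  -6  -3  -7  -4  -4  -3   1   2]
 [-10  -3  -6  -5   0  37  24   2  -3  -5  -4  -3  -2   2   0]
 [-11  -4  -6  -6  -4  38  63  51   0  -5  -4  -5  -1   2   2]
 [ -9  -3  -6  -5  -5  20  78  73  25  -2  -4  -4  -1   1   1]
 [-10  -3  -3  -6  -5  -4  17  68  53  -1  -2  -3  -1  -1  -9]
 [ -9  -3  -4  -1  -5  -5   0   2   8   0   1   1   0  -9  -8]
 [ -5  -6  -4  -3  -4  -4   0   1   1   1   1  -3 -10  -8 -10]
 [ -4  -6  -5  -2  -2  -3   0   1   1   0  -8  -9  -9  -9  -9]
 [ -4  -4  -4  -4  -5  -2  -5  -7  -5 -13  -9  -8 -10  -9  -9]]
```

Run:
```python
from h import *
np.set_printoptions(linewidth=220)
s=cv2.imread("pics/end_s.png")[:,:,::-1].astype(int);d=s[:,:,0]-s[:,:,2];print("outlet pocket max gold",d[240:253,380:400].max())
A=np.array([.6112,-.0121]);t=np.radians(9.24);R=np.array([[np.cos(t),-np.sin(t)],[np.sin(t),np.cos(t)]])
for z in(.026,.046,.066,.09):
    q=onz("scene",[(390.5,274.5)],z)[0][:2];w=onz("wrist",[(336,92)],z)[0][:2];print(z,"scene ray in tray",(R.T@(q-A)).round(3),"wrist ray",(R.T@(w-A)).round(3))
```

```text
outlet pocket max gold 22
0.026 scene ray in tray [ 0.001 -0.014] wrist ray [0.001 0.   ]
0.046 scene ray in tray [-0.016  0.013] wrist ray [-0.001  0.001]
0.066 scene ray in tray [-0.033  0.04 ] wrist ray [-0.003  0.002]
0.09 scene ray in tray [-0.053  0.073] wrist ray [-0.005  0.004]
```

The two views meet near the tray centre at about z = 0.037, so the top bush lies inside the tray and the outlet pocket is empty. I'm handing in.

```bash
python3 -c "
from plant import r
s=r.state();print(s['time'],s['contact_force']);print(r.sign_off())"
```

```text
26.8 [-0.05284089 -0.02185743  0.0829175 ]
the job is handed in; nothing more can be done
None
```

I set the tray under the outlet and turned the knob three single clicks clockwise in one hold. I then let go, backed away and handed in at 26.8 s of the 67 s allowed.

**Tray:** measured from the wrist camera before the clicks, its centre was within about 3 mm of the point below the outlet and in line with the dispenser. I tried to measure it again at the end, but the grip was not picked up properly, so its final position was not rechecked.

**Bushes:** no single picture showed all three in the tray.
- **First:** I saw it in the tray after click 1.
- **Second:** I inferred it. After click 2 the outlet pocket was empty and the stack in the tube had sunk by one bush.
- **Third:** after click 3, two camera views met on a bush top near the tray centre, about 37 mm up. The gold area in the tray had grown and the outlet pocket looked empty.

**Knob:** the paddle's final angle read about 9°, which matches the click, but only part of the paddle was in the wrist picture. The same check in the top view failed because it found no dark pixels.

**Bystanders:** the pulleys and oil can looked unchanged in a before/after comparison of the top view.

**Grasp trouble:** my first two grasps of the tray grip closed on nothing. The first time I also lifted before the jaws had shut. The real fingertips sit about 31 mm higher than the 11 mm overhang stated, so I worked with that difference for the tray and the knob.

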